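Hold a square in the corner of a machine frame

TASK

Clear the flanged steel bush out of the corner of the bolted aluminium frame and leave it in the grey parts tray. Then take the L-shaped steel square by its upright grip bar and press it, lying flat on the bench, into the inner corner of the frame until the outer faces of both its legs are flush against both rails. Finish while still gripping the square and pressing it firmly against both rails; do not let go, and leave the drill, the terminal board and the screwdriver where they are.

Things in the scene. Friction and masses are not known exactly. Their poses are not given: they have to be found in the camera images.
- frame: Fixed right-angle frame of two 25 x 25 mm aluminium bars on the bench. Origin: its inner corner at bench level. +x runs along the inner face of rail A, +y along the inner face of rail B, z up; the inside of the corner is x > 0, y > 0. A steel joining plate lies on the bars at the corner, reaching 45 mm along each, its bolt heads 32 mm above the bench.
- rail_a: Rail A, the bar along the frame's +x: 25 mm wide (y from -25 to 0 mm), 25 mm high, reaching to x = 180 mm. Same origin and axes as the frame.
- rail_b: Rail B, the bar along the frame's +y: 25 mm wide (x from -25 to 0 mm), 25 mm high, reaching to y = 200 mm. Same origin and axes as the frame.
- square: Loose steel square lying flat, an L of legs 28 mm wide, 25 mm high; 0.3 to 0.6 kg. Origin: outer corner of the L, underside. Leg A runs along +x to 120 mm, its outer face at y = 0; leg B along +y to 120 mm, its outer face at x = 0; z up. The outer corner is notched 12 x 12 mm. Seated in the corner, its origin and axes coincide with the frame's.
- square_grip (a point): Grip point in the upright dark steel grip bar of the square, at x = 46, y = 14, z = 54 mm in the square's frame, same axes. The bar stands on leg A: 45 mm along x, 14 mm thick across y, top 66 mm above the underside. Held here from above across its thickness, the fingers pass above the 25 mm high rails.
- bush: Loose steel guide bush standing upright against the inside of rail A, in the place where leg A of the square must lie: flange 36 mm diameter and 8 mm high at the bottom, barrel 28 mm diameter above it, 66 mm high in all, 0.2 to 0.33 kg. Origin: centre of the underside, z up.
- tray: Fixed open grey plastic parts tray on the bench, 160 x 120 mm outside and 35 mm high, walls and floor 4 to 5 mm thick. Origin: centre of the underside; x along its 160 mm side, z up.
- drill: Bystander: cordless drill standing on its battery (115 x 78 mm), 207 mm high. Origin: centre of the underside.
- terminal_board: Bystander: green circuit board 110 x 70 mm with two orange terminal strips, 34 mm high. Origin: centre of the underside.
- screwdriver: Bystander: screwdriver lying on the bench, 200 mm long. Origin under its middle; x runs along it, the tip at +x.

How it is judged:
By the outcome, as a careful person would: the job done as asked, in the order asked, and still so for the second after the job is handed in, while the arm keeps its last pose, push and grip.
It also fails if it takes over 69 s, if anything falls off the work surface, if the arm or the gripper's body presses on something with over 40 N, if the wrist force passes 120 N, or if a joint passes its speed limit or range.

ROBOT

A 7-joint arm with a two-finger parallel gripper is mounted at the origin on the work surface. World frame = base frame: x ahead of the robot, y to its left, z up, the work surface at z = 0. Lengths are in m, angles in rad, forces in N, time in s.
With the tool pointing down it reaches from about 0.4 to 0.85 m from the base axis. Payload 10.4 kg.
Tool frame: the origin (TCP) lies at the very end of the fingers, on their centre line; the grasp point (between the pads) lies 19 mm behind it; z points along the fingers, y is the line along which they close (so a half turn about z gives the same grasp; the last joint's range is limited). The gripper opens to 87 mm and grips with 3 to 60 N. Pads are 19 mm wide; open, the fingers measure 117 mm over their backs; the gripper's body (75 mm by 190 mm) begins 51 mm behind the grasp point.
Start: joints at [-1.182, 0.332, -0.065, 1.46, 0.022, 1.35, -0.088], TCP at [0.25, 0.573, 0.223] pointing down, gripper open.
Joint ranges: [-2.6, 2.6], [-0.5, 2.12], [-1.47, 1.34], [0.16, 2.42], [-1.27, 4.41], [0.06, 2.06], [-2.6, 2.6]. Speed limits (rad/s): [2.22, 2.22, 2.79, 2.79, 3.14, 3.14, 3.14].

INTERFACE

Orientations are given as a unit quaternion [x, y, z, w].
In Python, from bench import r gives the robot as it stands.
- The arm moves only by the shell command python3 -m jog [FORCE], which reads ROWS from standard input. ROWS is one flat JSON list of numbers that holds 1 to 12 rows one after another, with no inner brackets; each row has 5 numbers: dx, dy, dz in mm, then a turn about the tool's z in units of 0.1 rad, then the finger opening in m; each row is the pose to reach, as a shift and turn from the pose commanded when the command began, along the tool's axes at that moment; what a row does not reach only later rows make up. A row lasts 1/10 s, in which the tool goes at most 0.05 m and 0.15 rad, less where a joint would pass 70% of its speed; a pose out of reach is approached as far as the arm can. The fingers move at their own pace and stop on an object; FORCE is the grip in N (left out, the last holds). Time passes only in rows, so rows that do not move let the fingers close. It prints the time, the measured TCP pose, the force, the opening and the grip force at its end. Input that does not fit is refused with a message, and nothing moves.
- r.read_state(): the state, without advancing time (a new reading comes with each control period).
- r.camera(name): name is "side" or "top" or "wrist"; returns a dict with "img" (480x640x3 uint8, red, green, blue), "fx", "fy", "cx", "cy" (pixels), "pose" (4x4, takes a point from camera to world coordinates). Camera axes: x right, y down, z forward; pixel columns grow to the right and rows downward; lengths in m; the calibration is good to about 2 mm. A picture is of the moment at which its call begins. There is no depth.
- r.close_job(): hands the job in; it is judged then, once.
Trained networks look in the newest picture that a camera, given by its name, has taken for a name from the list of things; names that differ only in an ending like _2 or _b are one class to them, and where a whole thing is asked for, a point or a joint stands for the part that bears it (a point fixed in the world has none). Each returns a list of dicts, best first, with "p" (0 to 1); they miss things now and then, are a little off and sometimes report something else, mostly with a low value. They report only what shows in the picture. A call takes as long as a camera call.
- r.recognise(camera, label): "position" ([column, row] as shares, 0 to 1, of the picture: columns of its width, rows of its height, amid what is visible of it).
- r.regions_of(camera, label): "pixels" (480x640 bool, what is visible of it) and "position" ([column, row] as shares, 0 to 1, of the picture: columns of its width, rows of its height, amid what is visible of it).
The state is a dict: "time": time; "joint_positions": joint angles; "joint_vel": joint speeds; "joint_torque": joint torques, N m; "ee_pos": TCP position; "eef_rot": TCP orientation; "ft_force": force on the tool from outside, world axes, zero at the start; "torque": the same for the moment, N m; "width": finger opening in m; "grip_force": force on a finger pad.
Only numpy, scipy, OpenCV 4.12 (cv2) and the standard library are available. Lean on these libraries where they do the work, as an engineer would, in place of code of your own. Each camera call takes 0.05 s, during which the arm holds its last target. There are 200 camera calls.

## Working session

There is one attempt and no reset: what is moved stays moved. The work goes in short steps, Python scripts to look and compute and a shell command to move; the robot and the scene stay as the last step left them, time stands still between calls to the robot, and variables do not carry over. Pictures are saved under pics/ and viewed, at most 10 in all, crops included, and the job is handed in when it is done.

```bash
ls; mkdir -p pics; cat > h.py <<'E'
import numpy as np, cv2
from bench import r
def ray(c,u,v):
    P=np.array(c["pose"]); d=P[:3,:3]@np.array([(u-c["cx"])/c["fx"],(v-c["cy"])/c["fy"],1]); return P[:3,3],d
def on(c,u,v,z):
    o,d=ray(c,u,v); return (o+d*(z-o[2])/d[2])
def proj(c,p):
    P=np.array(c["pose"]); q=P[:3,:3].T@(np.array(p)-P[:3,3]); return np.array([c["fx"]*q[0]/q[2]+c["cx"],c["fy"]*q[1]/q[2]+c["cy"]])
E
python3 - <<'E'
from h import *
s=r.read_state(); print({k:np.round(v,3).tolist() for k,v in s.items()})
for n in ("top","side"):
    c=r.camera(n); cv2.imwrite(f"pics/{n}0.png",c["img"][:,:,::-1]); print(n,c["fx"],np.round(c["pose"],3).tolist())
    for l in ("frame","rail_a","rail_b","square","square_grip","bush","tray","drill","terminal_board","screwdriver"):
        print(l,[(round(x["p"],2),round(x["position"][0]*640),round(x["position"][1]*480)) for x in r.recognise(n,l)][:3])
E
```

```text
pics
{'time': 0.0, 'joint_positions': [-1.182, 0.333, -0.065, 1.461, 0.022, 1.35, -0.089], 'joint_vel': [-0.001, 0.001, 0.001, 0.002, -0.0, -0.001, -0.0], 'joint_torque': [0.0, -62.326, 0.025, -38.99, -0.061, 0.04, 0.0], 'ee_pos': [0.25, 0.572, 0.222], 'eef_rot': [0.204, 0.979, -0.001, -0.0], 'ft_force': [-0.009, -0.47, 0.367], 'torque': [0.018, -0.019, -0.006], 'grip_force': 0.0, 'width': 0.087}
top 480.0831877802654 [[-0.025, -0.974, 0.225, 0.345], [-1.0, 0.023, -0.011, -0.035], [0.005, -0.225, -0.974, 1.201], [0.0, 0.0, 0.0, 1.0]]
frame [(0.61, 332, 248)]
rail_a [(0.75, 353, 282), (0.72, 287, 244)]
rail_b [(0.75, 353, 282), (0.72, 287, 244)]
square [(0.8, 175, 294)]
square_grip [(0.57, 173, 293), (0.56, 470, 200)]
bush [(0.71, 295, 257)]
tray [(0.69, 420, 317)]
drill [(0.63, 220, 194), (0.58, 470, 198)]
terminal_board [(0.66, 219, 194)]
screwdriver [(0.75, 363, 180)]
side 459.85740310502274 [[0.711, -0.534, 0.457, 0.164], [-0.703, -0.538, 0.466, -0.501], [-0.002, -0.653, -0.758, 0.769], [0.0, 0.0, 0.0, 1.0]]
frame [(0.79, 326, 262)]
rail_a [(0.89, 312, 292), (0.59, 299, 224)]
rail_b [(0.89, 312, 292), (0.59, 299, 224)]
square [(0.83, 171, 193)]
square_grip [(0.88, 169, 193)]
bush [(0.6, 287, 235)]
tray [(0.83, 343, 381)]
drill [(0.87, 497, 300)]
terminal_board [(0.78, 285, 160)]
screwdriver [(0.58, 405, 232)]
```

View pics/top0.png

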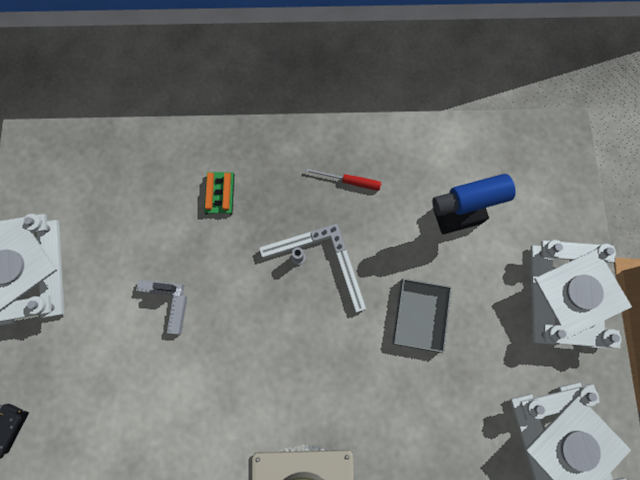

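View pics/side0.png

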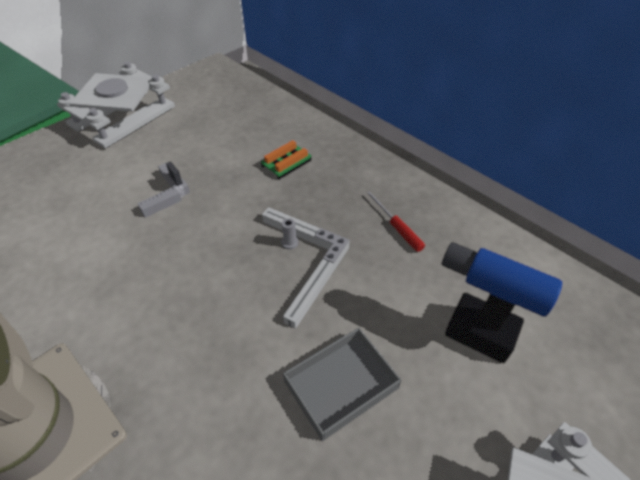

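The top view shows the corner at about (330,238). Rail A runs left to (260,250) with the bush at (297,257) inside it, and rail B runs down to (362,310). The square's corner is at about (183,290), with leg A to the left and leg B down, so it is nearly aligned with the frame. The tray is at (420,317). Next I'll fit poses to the masks from both cameras.

```bash
cat >> h.py <<'E'
from scipy.optimize import minimize
def box(x0,x1,y0,y1,z0,z1): return np.array([[x,y,z] for x in (x0,x1) for y in (y0,y1) for z in (z0,z1)])/1000
def cyl(rad,z0,z1): return np.array([[rad*np.cos(a),rad*np.sin(a),z] for a in np.linspace(0,6.28,24,endpoint=False) for z in (z0,z1)])/1000
M=dict(frame=[box(-25,180,-25,0,0,25),box(-25,0,-25,200,0,25),box(-25,45,-25,0,0,30),box(-25,0,-25,45,0,30)],
 square=[box(12,120,0,28,0,25),box(0,28,12,120,0,25),box(23.5,68.5,7,21,0,66)],
 bush=[cyl(18,0,8),cyl(14,0,66)], tray=[box(-80,80,-60,60,0,35)])
S=4
def sil(c,name,p):
    R=np.array([[np.cos(p[2]),-np.sin(p[2]),0],[np.sin(p[2]),np.cos(p[2]),0],[0,0,1]])
    im=np.zeros((480,640),np.uint8)
    for pts in M[name]:
        w=pts@R.T+[p[0],p[1],0]
        uv=np.array([proj(c,q) for q in w],np.float32)
        cv2.fillConvexPoly(im,np.round(cv2.convexHull(uv)*16).astype(np.int32),255,cv2.LINE_AA,4)
    return im/255.
def fit(name,cams,masks,p0):
    ms=[cv2.GaussianBlur(m.astype(float),(0,0),1.5) for m in masks]
    def f(q):
        p=q*[.01,.01,.05]; e=0
        for c,m in zip(cams,ms): e+=np.abs(cv2.GaussianBlur(sil(c,name,p),(0,0),1.5)-m).sum()/m.sum()
        return e
    q0=np.array(p0)/[.01,.01,.05]
    for k in range(2):
        o=minimize(f,q0,method="Nelder-Mead",options=dict(initial_simplex=np.vstack([q0]+[q0+2*np.eye(3)[i]/(k+1) for i in range(3)]),maxiter=150)); q0=o.x
    return q0*[.01,.01,.05],o.fun
E
python3 - <<'E'
from h import *
C={n:r.camera(n) for n in ("top","side")}
t=C["top"]
a=lambda u,v,z:on(t,u,v,z)[:2]
fr=a(335,243,.025); print("frame corner",fr)
g={"frame":[*fr,np.pi/2+.2],"square":[*a(183,290,.02),np.pi/2],"bush":[*a(297,262,.03),0],"tray":[*a(422,320,.02),.1]}
for l in g:
    ms=[];cs=[]
    for n in C:
        x=r.regions_of(n,l)
        if x: print(l,n,[(round(y["p"],2),int(y["pixels"].sum())) for y in x][:3]); ms.append(x[0]["pixels"]);cs.append(C[n])
    print(l,g[l],fit(l,cs,ms,g[l]))
    for c,m in zip(cs,ms): print("  single",fit(l,[c],[m],g[l]))
E
```

```text
frame corner [ 0.6024067  -0.09057043]
frame top [(0.84, 2038), (0.44, 2933)]
frame side [(0.66, 2558)]
frame [np.float64(0.6024066993481064), np.float64(-0.09057043105788251), 1.7707963267948965] (array([ 0.62253701, -0.07923245,  1.85505183]), np.float64(0.2946164620035252))
  single (array([ 0.62192094, -0.07941099,  1.85169289]), np.float64(0.0603793726501366))
  single (array([ 0.62458371, -0.07778579,  1.87038257]), np.float64(0.22275224445685546))
square side [(0.59, 1129)]
square [np.float64(0.4940009931935395), np.float64(0.28680419245180083), 1.5707963267948966] (array([0.503094  , 0.27567516, 1.37854244]), np.float64(0.18098303492019863))
  single (array([0.503094  , 0.27567516, 1.37854244]), np.float64(0.18098303492019863))
bush top [(0.57, 3500), (0.53, 179)]
bush [np.float64(0.5554154557569492), np.float64(0.005239454608576263), 0] (array([ 0.40368016, -0.03242022,  0.41849124]), np.float64(1.0579697478991597))
  single (array([ 0.40368016, -0.03242022,  0.41849124]), np.float64(1.0579697478991597))
tray top [(0.62, 2930), (0.59, 3478)]
tray side [(0.66, 7294)]
tray [np.float64(0.4069347924751747), np.float64(-0.2960641613995023), 0.1] (array([ 0.42148999, -0.29634724, -0.20915397]), np.float64(2.2988492409224537))
  single (array([ 1.45878664,  0.1868988 , -1.88888889]), np.float64(1.0))
  single (array([ 0.42149457, -0.29616276, -0.20022003]), np.float64(0.044204374298033325))
```

```bash
cat >> h.py <<'E'
from scipy.spatial.transform import Rotation as Ro
FR=np.array([0.6220,-0.0793,1.853]); TR=np.array([0.4215,-0.2963,-0.20])
def yawy(R): return np.arctan2(R[1,1],R[0,1])
def need(xyz,ang=None):
    s=r.read_state(); R=Ro.from_quat(s["eef_rot"]).as_matrix()
    d=R.T@(np.array(xyz)-s["ee_pos"]); t=0
    if ang is not None: t=-((ang-yawy(R)+np.pi/2)%np.pi-np.pi/2)
    print("need",np.round(d,4),"turn",round(t,3),"j7",round(s["joint_positions"][6],2))
def fw(p,F=None):
    F=FR if F is None else F; c,s=np.cos(F[2]),np.sin(F[2]); return np.array([F[0]+c*p[0]-s*p[1],F[1]+s*p[0]+c*p[1],p[2]])
E
python3 - <<'E'
from h import *
c=r.camera("top")
m=r.regions_of("top","bush")
for x in m: 
    print(x["p"],x["pixels"].sum(),np.array(x["position"])*[640,480])
    if x["pixels"].sum()<600: print(fit("bush",[c],[x["pixels"]],[.56,.005,0]))
need((.52,.02,.222),1.853)
E
```

```text
0.77 191 [293.824 255.984]
(array([ 0.57026846,  0.00399458, -0.03347013]), np.float64(0.20260753516066116))
need [-0.4685 -0.3986  0.0005] turn -0.694 j7 -0.09
```

The rows are not in the units I measure in: shifts go in mm and turns go in units of 0.1 rad. I convert before sending: -0.5 m is -500, -0.36 m is -360, -0.69 rad is -6.9.

```bash
echo '[-500, -360, 0, -6.9, 0.087, -500, -360, 0, -6.9, 0.087, -500, -360, 0, -6.9, 0.087, -500, -360, 0, -6.9, 0.087, -500, -360, 0, -6.9, 0.087, -500, -360, 0, -6.9, 0.087, -500, -360, 0, -6.9, 0.087, -500, -360, 0, -6.9, 0.087, -500, -360, 0, -6.9, 0.087, -500, -360, 0, -6.9, 0.087, -500, -360, 0, -6.9, 0.087, -500, -360, 0, -6.9, 0.087]' | python3 -m jog 30
```

```text
time: 2.9
ee_pos: [0.5534, 0.0607, 0.2229]
eef_rot: [-0.139, 0.99, 0.0, 0.0]
ft_force: [0.9, 0.5, -0.7]
width: 0.0868
grip_force: 0.0
```

```bash
python3 - <<'E'
from h import *
c=r.camera("wrist"); cv2.imwrite("pics/w1.png",c["img"][:,:,::-1])
print(np.round(c["pose"],3).tolist(),c["fx"])
print("proj corner",proj(c,fw([0,0,.025])),"A end",proj(c,fw([180,0,25])/1) if 0 else proj(c,fw([.18,0,.025])))
for l,p in (("bush",[.570,.004,0]),("frame",FR)):
    for x in r.regions_of("wrist",l)[:2]:
        print(l,x["p"],x["pixels"].sum(),np.array(x["position"])*[640,480],fit(l,[c],[x["pixels"]],p))
E
```

```text
[[-0.274, 0.923, 0.27, 0.477], [0.962, 0.263, 0.077, 0.038], [0.0, 0.281, -0.96, 0.385], [0.0, 0.0, 0.0, 1.0]] 418.9482139600776
proj corner [144.64900728 244.64669678] A end [345.27505422 243.8270702 ]
bush 0.72 1795 [245.696 218.4  ] (array([0.57150125, 0.00199549, 0.03671098]), np.float64(0.0732382987367917))
bush 0.36 7024 [610.624 186.   ] (array([0.48561669, 0.0411855 , 0.11907437]), np.float64(1.2086459983034994))
frame 0.69 18036 [130.112 205.68 ] (array([ 0.62147148, -0.08132268,  1.8546513 ]), np.float64(0.047114532043961384))
```

View pics/w1.png

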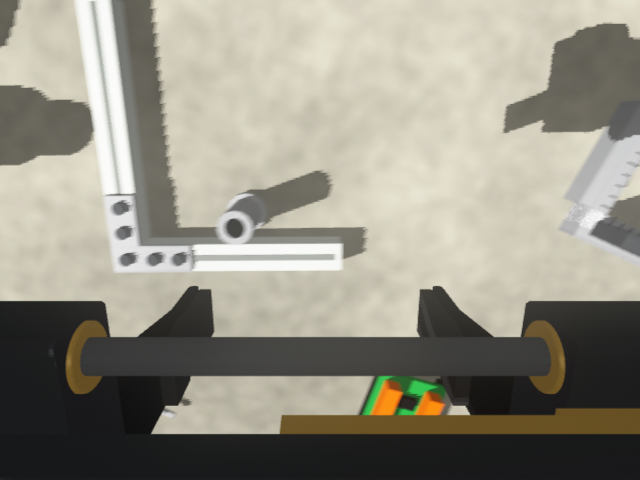

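The wrist view shows the bush top at (237,222), inside rail A and clear of the joining plate. The frame corner is at about (145,243), which agrees with the fit. I'll line up over the bush.

```bash
sed -i 's/^FR=.*; TR/FR=np.array([0.6217,-0.0807,1.854]); TR/' h.py; python3 - <<'E'
from h import *
need((.5715,.0025,.036),1.854)
E
```

```text
need [-0.0021 -0.0586  0.1866] turn -0.011 j7 1.7
```

In the tool's units: 0.187 m is 187, 0.145 m is 145, -0.01 rad is -0.1.

```bash
echo '[-2, -59, 50, -0.1, 0.087, -2, -59, 100, -0.1, 0.087, -2, -59, 100, -0.1, 0.087, -2, -59, 145, -0.1, 0.087, -2, -59, 187, -0.1, 0.087, -2, -59, 187, -0.1, 0.087, -2, -59, 187, -0.1, 0.087, -2, -59, 187, -0.1, 0]' | python3 -m jog 30; echo '[0, 0, 0, 0, 0, 0, 0, 0, 0, 0, 0, 0, 0, 0, 0, 0, 0, 0, 0, 0, 0, 0, 0, 0, 0, 0, 0, 0, 0, 0, 0, 0, 0, 0, 0, 0, 0, 0, 0, 0]' | python3 -m jog
```

```text
time: 3.85
ee_pos: [0.5723, 0.0069, 0.0381]
eef_rot: [-0.144, 0.99, 0.0, 0.002]
ft_force: [0.5, 0.3, 0.7]
width: 0.0842
grip_force: 0.0
time: 4.65
ee_pos: [0.571, 0.0057, 0.0357]
eef_rot: [-0.143, 0.99, -0.0, 0.0]
ft_force: [1.0, -2.8, 2.0]
width: 0.0276
grip_force: 29.5
```

```bash
echo '[0, 0, -50, 0, 0, 0, 0, -100, 0, 0, 0, 0, -110, 0, 0, 0, 0, -110, 0, 0]' | python3 -m jog; python3 - <<'E'
from h import *
need((TR[0],TR[1],.15))
E
```

```text
time: 5.05
ee_pos: [0.5715, 0.0067, 0.147]
eef_rot: [-0.144, 0.99, 0.0, 0.002]
ft_force: [0.5, -0.3, -3.8]
width: 0.0271
grip_force: 29.4
need [ 0.23   -0.2478 -0.0038] turn 0 j7 1.85
```

In the tool's units: -0.248 m is -248, 0.23 m is 230.

```bash
echo '[230, -248, 0, 0, 0, 230, -248, 0, 0, 0, 230, -248, 0, 0, 0, 230, -248, 0, 0, 0, 230, -248, 0, 0, 0, 230, -248, 0, 0, 0, 230, -248, 0, 0, 0, 230, -248, 0, 0, 0, 230, -248, 0, 0, 0, 230, -248, 0, 0, 0]' | python3 -m jog; python3 - <<'E'
from h import *
need((TR[0],TR[1],.042))
E
```

```text
time: 6.05
ee_pos: [0.4207, -0.2952, 0.1441]
eef_rot: [-0.144, 0.99, 0.001, -0.001]
ft_force: [0.5, -0.3, -2.8]
width: 0.0277
grip_force: 29.4
need [-0.0006 -0.0015  0.1021] turn 0 j7 2.47
```

```bash
echo '[0, 0, 50, 0, 0, 0, 0, 80, 0, 0, 0, 0, 95, 0, 0, 0, 0, 100, 0, 0, 0, 0, 102, 0, 0, 0, 0, 102, 0, 0]' | python3 -m jog; echo '[0, 0, 1, 0, 0, 0, 0, 2, 0, 0, 0, 0, 2, 0, 0]' | python3 -m jog
```

```text
time: 6.65
ee_pos: [0.4213, -0.2965, 0.044]
eef_rot: [-0.144, 0.99, -0.0, 0.0]
ft_force: [0.0, -0.1, -2.6]
width: 0.0277
grip_force: 29.4
time: 6.95
ee_pos: [0.4209, -0.2969, 0.0418]
eef_rot: [-0.144, 0.99, -0.0, 0.0]
ft_force: [-0.4, -0.2, -3.1]
width: 0.027
grip_force: 29.4
```

In the tool's units: -0.18 m is -180, -0.15 m is -150.

```bash
echo '[0, 0, 1, 0, 0, 0, 0, 2, 0, 0, 0, 0, 2, 0, 0.087, 0, 0, 2, 0, 0.087, 0, 0, 2, 0, 0.087, 0, 0, 2, 0, 0.087, 0, 0, 2, 0, 0.087, 0, 0, -50, 0, 0.087, 0, 0, -100, 0, 0.087, 0, 0, -150, 0, 0.087, 0, 0, -180, 0, 0.087, 0, 0, -180, 0, 0.087]' | python3 -m jog; python3 - <<'E'
from h import *
c=r.camera("wrist"); cv2.imwrite("pics/w2.png",c["img"][:,:,::-1])
t=r.camera("top")
for n,c in (("wrist",c),("top",t)):
  for x in r.regions_of(n,"bush")[:2]: print(n,x["p"],x["pixels"].sum(),np.array(x["position"])*[640,480],"expect",proj(c,[.421,-.297,.05]))
  for x in r.regions_of(n,"square")[:2]: print(n,x["p"],x["pixels"].sum(),np.array(x["position"])*[640,480],fit("square",[c],[x["pixels"]],[.503,.276,1.38]))
q=np.array([.503,.276,1.40]); g=fw([.046,.014,.222],q); need(g,q[2]+np.pi/2)
E
```

```text
time: 8.15
ee_pos: [0.4226, -0.2981, 0.2262]
eef_rot: [-0.144, 0.99, -0.002, 0.004]
ft_force: [0.6, -1.2, 0.1]
width: 0.0863
grip_force: 0.0
wrist 0.87 1637 [316.672 212.4  ] expect [318.4842325  217.61432724]
wrist 0.36 2119 [460.416 292.992] expect [318.4842325  217.61432724]
top 0.63 2940 [470.784 200.592] expect [424.69334225 313.25817446]
top 0.69 1166 [174.08 292.8 ] (array([0.50784563, 0.28008377, 1.43979036]), np.float64(0.11003984403825404))
need [-0.25    0.5727 -0.0015] turn -1.112 j7 2.43
```

View pics/w2.png

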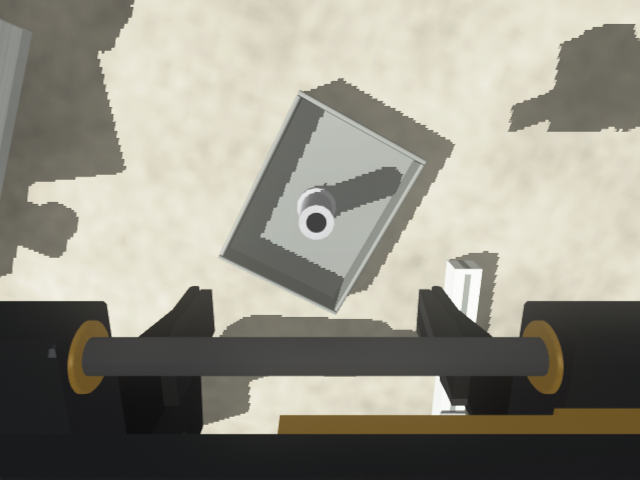

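The bush stands upright inside the tray at (316,215). Now I'll go to the square, turning +2.0 so joint 7 stays within range.

```bash
python3 - <<'E'
from h import *
q=np.array([.506,.278,1.41]); g=fw([.06,.014,.222],q); need(g,q[2]-np.pi/2)
E
echo '[-230, 550, 0, 20, 0.087, -230, 550, 0, 20, 0.087, -230, 550, 0, 20, 0.087, -230, 550, 0, 20, 0.087, -230, 550, 0, 20, 0.087, -230, 550, 0, 20, 0.087, -230, 550, 0, 20, 0.087, -230, 550, 0, 20, 0.087, -230, 550, 0, 20, 0.087, -230, 550, 0, 20, 0.087, -230, 550, 0, 20, 0.087, -230, 550, 0, 20, 0.087]' | python3 -m jog
```

```text
need [-0.2591  0.5865 -0.0015] turn -1.122 j7 2.43
time: 9.65
ee_pos: [0.4771, 0.2196, 0.2206]
eef_rot: [0.594, 0.805, -0.001, -0.0]
ft_force: [1.9, -1.0, 0.4]
width: 0.0869
grip_force: 0.0
```

```bash
python3 - <<'E'
from h import *
q=np.array([.506,.278,1.41]); g=fw([.06,.014,.222],q); need(g,q[2]-np.pi/2)
E
```

```text
need [ 0.1072  0.0589 -0.0015] turn 0.46 j7 -0.22
```

In the tool's units: 0.107 m is 107, 0.059 m is 59, 0.46 rad is 4.6.

```bash
echo '[107, 59, 0, 4.6, 0.087, 107, 59, 0, 4.6, 0.087, 107, 59, 0, 4.6, 0.087, 107, 59, 0, 4.6, 0.087, 107, 59, 0, 4.6, 0.087]' | python3 -m jog; python3 - <<'E'
from h import *
c=r.camera("wrist"); cv2.imwrite("pics/w3.png",c["img"][:,:,::-1])
for x in r.regions_of("wrist","square")[:2]:
    p,e=fit("square",[c],[x["pixels"]],[.506,.278,1.41]); print(x["p"],x["pixels"].sum(),p,e)
    g=fw([.046,.014,.035],p); print(proj(c,fw([.046,.014,.066],p))); need(g,p[2]-np.pi/2)
E
```

```text
time: 10.15
ee_pos: [0.5013, 0.3376, 0.2202]
eef_rot: [0.759, 0.651, -0.001, 0.0]
ft_force: [0.2, -0.6, 0.6]
width: 0.0868
grip_force: 0.0
0.56 7752 [0.50727471 0.27629345 1.44780152] 0.08149746938083337
[317.34617928 239.60786015]
need [-0.0129 -0.0008  0.1862] turn -0.031 j7 -0.82
```

View pics/w3.png

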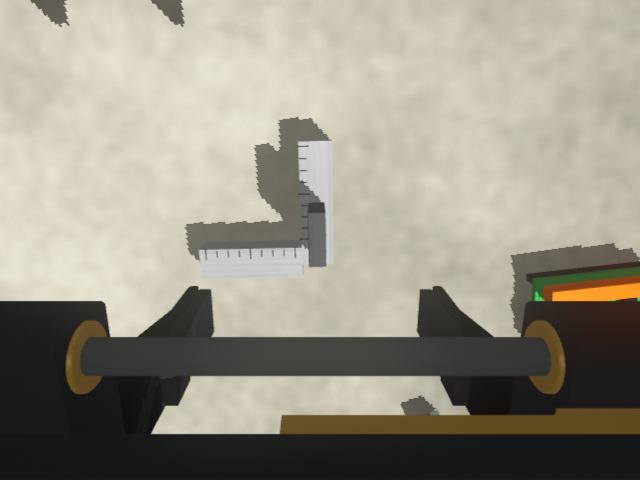

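The grip bar top is centred at about (317,239) and spans columns 308–326 and rows 205–267, which agrees with the fit. Descending and gripping.

In the tool's units: 0.186 m is 186, 0.175 m is 175, -0.03 rad is -0.3.

```bash
echo '[-13, -1, 50, -0.3, 0.087, -13, -1, 100, -0.3, 0.087, -13, -1, 145, -0.3, 0.087, -13, -1, 175, -0.3, 0.087, -13, -1, 186, -0.3, 0.087, -13, -1, 186, -0.3, 0.087, -13, -1, 186, -0.3, 0.04, -13, -1, 186, -0.3, 0.03]' | python3 -m jog 40; echo '[0, 0, 0, 0, 0, 0, 0, 0, 0, 0, 0, 0, 0, 0, 0, 0, 0, 0, 0, 0, 0, 0, 0, 0, 0, 0, 0, 0, 0, 0, 0, 0, 0, 0, 0, 0, 0, 0, 0, 0]' | python3 -m jog 40
```

```text
time: 11.05
ee_pos: [0.4999, 0.3259, 0.0379]
eef_rot: [0.75, 0.662, 0.002, 0.0]
ft_force: [0.6, -0.4, 0.5]
width: 0.0775
grip_force: 0.0
time: 11.85
ee_pos: [0.4988, 0.3253, 0.0356]
eef_rot: [0.75, 0.662, 0.0, 0.0]
ft_force: [2.7, -0.5, -0.8]
width: 0.0148
grip_force: 0.5
```

In the tool's units: -0.05 m is -50, -0.03 m is -30.

```bash
echo '[0, 0, 0, 0, 0, 0, 0, 0, 0, 0, 0, 0, 0, 0, 0]' | python3 -m jog 60; echo '[0, 0, -30, 0, 0, 0, 0, -50, 0, 0, 0, 0, -50, 0, 0, 0, 0, -50, 0, 0, 0, 0, -50, 0, 0]' | python3 -m jog; python3 - <<'E'
from h import *
s=r.read_state();R=Ro.from_quat(s["eef_rot"]).as_matrix(); print("tool y",yawy(R), s["torque"])
g=fw([.046+.03,.014+.03,.0856]); need(g,FR[2]-np.pi/2)
E
```

```text
time: 12.15
ee_pos: [0.4988, 0.3253, 0.0357]
eef_rot: [0.75, 0.662, 0.0, 0.0]
ft_force: [1.6, 0.4, -0.1]
width: 0.0134
grip_force: 60.0
time: 12.65
ee_pos: [0.4977, 0.3247, 0.084]
eef_rot: [0.75, 0.662, -0.001, -0.0]
ft_force: [-0.4, -0.5, -2.6]
width: 0.0135
grip_force: 60.0
tool y -0.12436347976048585 [-0.0820499  -0.01510647  0.06056786]
need [-0.3345  0.1028 -0.0012] turn -0.408 j7 -0.78
```

In the tool's units: -0.334 m is -334, 0.103 m is 103, -0.408 rad is -4.08.

```bash
echo '[-334, 103, 0, -4.08, 0, -334, 103, 0, -4.08, 0, -334, 103, 0, -4.08, 0, -334, 103, 0, -4.08, 0, -334, 103, 0, -4.08, 0, -334, 103, 0, -4.08, 0, -334, 103, 0, -4.08, 0, -334, 103, 0, -4.08, 0, -334, 103, 0, -4.08, 0, -334, 103, 0, -4.08, 0]' | python3 -m jog; python3 - <<'E'
from h import *
g=fw([.046+.03,.014+.03,.0856]); need(g,FR[2]-np.pi/2); q=FR.copy(); q[:2]=fw([.03,.03,0])[:2]
C=[r.camera(n) for n in ("top","side","wrist")]
def f3(name,cams,masks,p0):
    return fit(name,cams,masks,p0)
for k in M: 
    if k=="square": M[k]=[b+[0,0,.05] for b in M[k]]
for n,c in zip(("top","side","wrist"),C):
    for x in r.regions_of(n,"square")[:1]: print(n,x["p"],x["pixels"].sum(),fit("square",[c],[x["pixels"]],q))
print("expected",q)
cv2.imwrite("pics/s4.png",cv2.resize(C[1]["img"][150:350,180:440,::-1],None,fx=3,fy=3))
E
```

```text
time: 13.65
ee_pos: [0.5587, -0.0176, 0.0847]
eef_rot: [0.6, 0.8, -0.0, -0.001]
ft_force: [0.8, 0.2, -3.0]
width: 0.0136
grip_force: 60.0
need [-0.0022 -0.0012 -0.0009] turn 0.001 j7 0.27
top 0.41 125 (array([ 0.59155789, -0.02797464,  1.58773674]), np.float64(9.025269524315066))
side 0.69 1156 (array([ 0.58600106, -0.05766684,  1.84949051]), np.float64(0.8337614615133957))
wrist 0.64 14363 (array([ 0.5834105 , -0.05855747,  1.85708845]), np.float64(1.2771749332662752))
expected [ 0.58451205 -0.06027804  1.854     ]
```

View pics/s4.png

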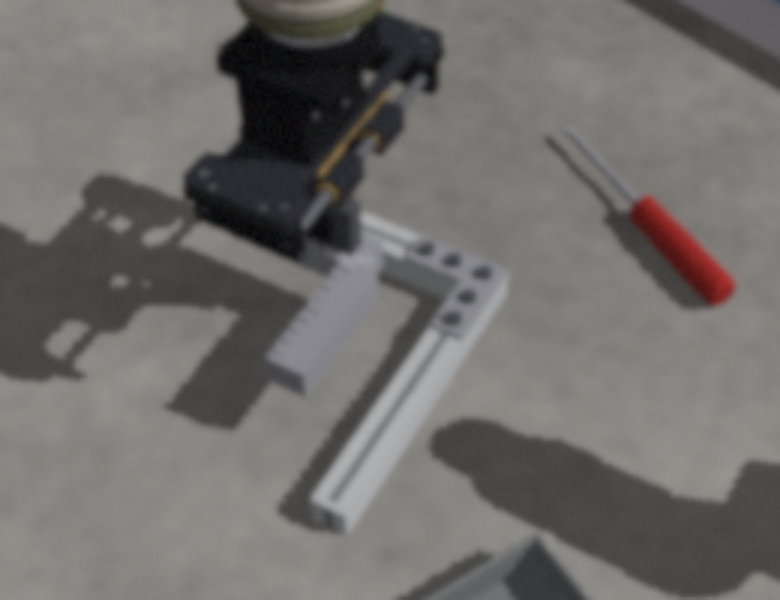

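The square hangs level at about 30 mm from both rails and is aligned with the frame. The joining plate is at (460,285) in the crop and the corner is clear. I'll lower it to the bench inside the corner.

In the tool's units: 0.048 m is 48, 0.044 m is 44.

```bash
echo '[0, 0, 30, 0, 0, 0, 0, 44, 0, 0, 0, 0, 48, 0, 0, 0, 0, 48, 0, 0, 0, 0, 48, 0, 0]' | python3 -m jog; echo '[0, 0, 1, 0, 0, 0, 0, 2, 0, 0, 0, 0, 2, 0, 0]' | python3 -m jog; python3 - <<'E'
from h import *
g=fw([.046,.014,.0356]); need(g,FR[2]-np.pi/2); print(r.read_state()["torque"])
E
```

```text
time: 14.45
ee_pos: [0.56, -0.0189, 0.0385]
eef_rot: [0.6, 0.8, 0.0, 0.001]
ft_force: [0.4, 0.9, -3.3]
width: 0.0139
grip_force: 60.0
time: 14.75
ee_pos: [0.5595, -0.0189, 0.0359]
eef_rot: [0.6, 0.8, 0.0, 0.0]
ft_force: [0.0, 0.2, -3.6]
width: 0.0136
grip_force: 60.0
need [-0.0307  0.0284  0.0003] turn 0.0 j7 0.27
[-0.00992147  0.03424756  0.05739586]
```

In the tool's units: 0.001 m is 1.

```bash
echo '[0, 0, 1, 0, 0, 0, 0, 1, 0, 0, 0, 0, 1, 0, 0]' | python3 -m jog;echo '[0, 0, 1, 0, 0, 0, 0, 1, 0, 0]' | python3 -m jog
```

```text
time: 15.05
ee_pos: [0.5596, -0.0189, 0.0356]
eef_rot: [0.6, 0.8, 0.0, 0.0]
ft_force: [-3.6, 0.2, 6.2]
width: 0.0138
grip_force: 60.0
time: 15.25
ee_pos: [0.5597, -0.0189, 0.0356]
eef_rot: [0.6, 0.8, 0.0, 0.0]
ft_force: [-8.3, 0.5, 18.5]
width: 0.0138
grip_force: 60.0
```

```bash
echo '[0, 0, -1, 0, 0, -12, 12, -1, 0, 0, -24, 24, -1, 0, 0, -24, 24, -1, 0, 0, -24, 24, -1, 0, 0]' | python3 -m jog; echo '[0, 2, 0, 0, 0, 0, 4, 0, 0, 0, 0, 4, 0, 0, 0]' | python3 -m jog; python3 - <<'E'
from h import *
g=fw([.046,.014,.0356]); need(g,FR[2]-np.pi/2); s=r.read_state(); R=Ro.from_quat(s["eef_rot"]).as_matrix(); print(s["torque"],R.T@s["ft_force"])
E
```

```text
time: 15.75
ee_pos: [0.5907, -0.0358, 0.0357]
eef_rot: [0.6, 0.8, 0.001, 0.002]
ft_force: [4.4, -2.5, 5.2]
width: 0.013
grip_force: 60.0
time: 16.05
ee_pos: [0.5909, -0.0356, 0.0356]
eef_rot: [0.601, 0.8, -0.002, -0.001]
ft_force: [-11.8, -5.1, 20.5]
width: 0.0132
grip_force: 60.0
need [-0.0059  0.003   0.    ] turn -0.001 j7 0.31
[-1.33287717  2.8106336   0.13097064] [ -1.57997696 -12.84232765 -20.42539198]
```

In the tool's units: -0.003 m is -3, -0.006 m is -6.

```bash
echo '[-3, 0, 0, 0, 0, -6, 0, 0, 0, 0, -6, 0, 0, 0, 0]' | python3 -m jog; python3 - <<'E'
from h import *
g=fw([.046,.014,.0356]); need(g,FR[2]-np.pi/2); s=r.read_state(); R=Ro.from_quat(s["eef_rot"]).as_matrix(); print(s["torque"],R.T@s["ft_force"])
E
```

```text
time: 16.35
ee_pos: [0.5932, -0.0375, 0.0356]
eef_rot: [0.6, 0.8, 0.0, -0.002]
ft_force: [-9.4, 4.8, 17.0]
width: 0.014
grip_force: 60.0
need [-0.0035  0.0013 -0.    ] turn 0.002 j7 0.32
[ 0.90884025  2.07538938 -0.03330537] [  7.27770152  -7.68046105 -16.95128733]
```

```bash
echo '[-1, 1, -1, 0, 0, -3, 3, -1, 0, 0, -3, 3, -1, 0, 0]' | python3 -m jog; python3 - <<'E'
from h import *
g=fw([.046,.014,.0356]); need(g,FR[2]-np.pi/2); s=r.read_state(); R=Ro.from_quat(s["eef_rot"]).as_matrix(); print(s["torque"],R.T@s["ft_force"])
c=r.camera("wrist"); cv2.imwrite("pics/w5.png",c["img"][:,:,::-1])
c=r.camera("side"); cv2.imwrite("pics/s5.png",cv2.resize(c["img"][190:300,250:380,::-1],None,fx=5,fy=5,interpolation=2))
E
```

```text
time: 16.65
ee_pos: [0.597, -0.0402, 0.0357]
eef_rot: [0.6, 0.8, 0.0, -0.002]
ft_force: [-7.7, 5.0, 8.4]
width: 0.0136
grip_force: 60.0
need [ 0.0002 -0.0016  0.0001] turn 0.001 j7 0.32
[ 0.9047309   1.60696743 -0.24261022] [ 6.96221983 -6.01461356 -8.39424547]
```

View pics/s5.png

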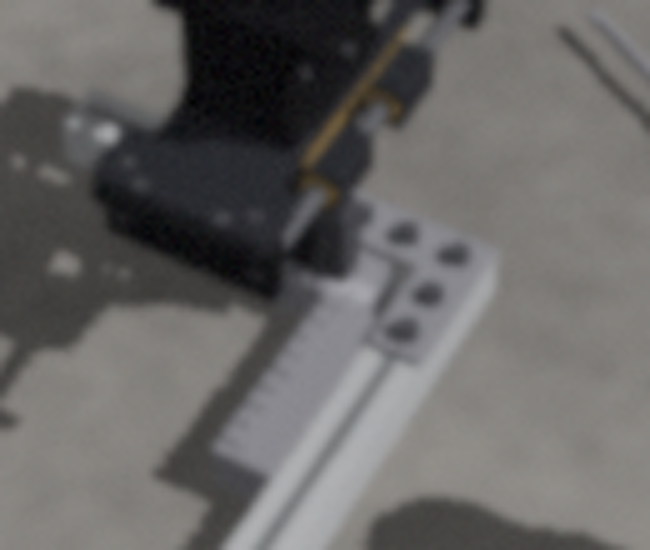

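View pics/w5.png

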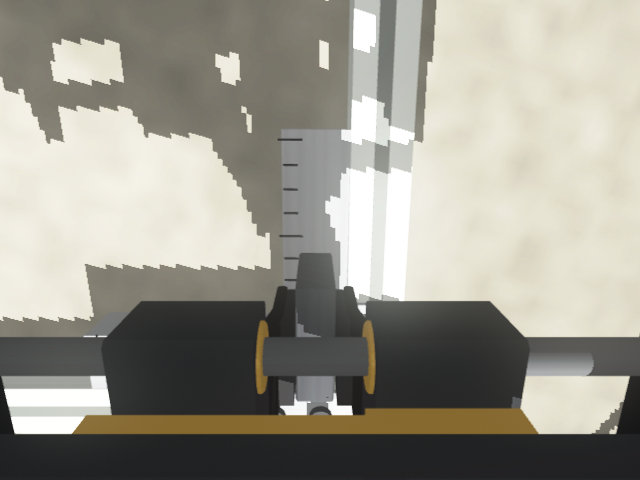

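The square is in the corner and looks nearly flush with both rails. The wrist view shows its edge meeting rail A at column 348. I'll press on until motion stops and force builds on both sides.

```bash
cat > st.py <<'E'
from h import *
g=fw([.046,.014,.0356]); need(g,FR[2]-np.pi/2); s=r.read_state(); R=Ro.from_quat(s["eef_rot"]).as_matrix(); print(np.round(s["torque"],2),np.round(R.T@s["ft_force"],1),"tilt",np.round(R[:2,2],4))
E
echo '[-1, 1, 0, 0, 0, -2, 2, 0, 0, 0, -2, 2, 0, 0, 0]' | python3 -m jog|head -2;python3 st.py; echo '[-1, 1, 0, 0, 0, -2, 2, 0, 0, 0, -2, 2, 0, 0, 0]' | python3 -m jog|head -2;python3 st.py
```

```text
time: 17.05
ee_pos: [0.5973, -0.0402, 0.0357]
need [ 0.0003 -0.0018  0.0001] turn 0.002 j7 0.32
[ 1.68  4.31 -0.33] [ 13.3 -16.  -20.9] tilt [-0.0074  0.0035]
time: 17.35
ee_pos: [0.5975, -0.0402, 0.0357]
need [ 0.0003 -0.002   0.0001] turn 0.003 j7 0.33
[ 2.52  7.2  -0.23] [ 21.2 -26.  -31.9] tilt [-0.0124  0.0052]
```

```bash
echo '[0, 0, -1, 0, 0, 0, 0, -1.5, 0, 0, 0, 0, -1.5, 0, 0]' | python3 -m jog|head -2;python3 st.py; echo '[0, 0, 0, 0.15, 0, 0, 0, 0, 0.15, 0, 0, 0, 0, 0.15, 0]' | python3 -m jog|head -2;python3 st.py
```

```text
time: 17.65
ee_pos: [0.5974, -0.0402, 0.0357]
need [ 0.0003 -0.002   0.0002] turn 0.003 j7 0.33
[ 2.48  5.46 -0.34] [ 18.5 -20.3 -17.3] tilt [-0.0123  0.0048]
time: 17.95
ee_pos: [0.5974, -0.0402, 0.0358]
need [ 0.0003 -0.002   0.0002] turn -0.011 j7 0.31
[2.36 5.52 0.25] [ 19.5 -20.5 -16.6] tilt [-0.0124  0.0045]
```

```bash
for i in 1; do echo '[0, 0, 0, 0.15, 0, 0, 0, 0, 0.15, 0, 0, 0, 0, 0.15, 0]' | python3 -m jog|head -2;python3 st.py; echo '[0, 0, 0, -0.15, 0, 0, 0, 0, -0.3, 0, 0, 0, 0, -0.3, 0]' | python3 -m jog|head -2;python3 st.py; echo '[0, 0, 0, -0.15, 0, 0, 0, 0, -0.15, 0, 0, 0, 0, -0.15, 0]' | python3 -m jog|head -2;python3 st.py; echo '[0, 0, 0, -0.15, 0, 0, 0, 0, -0.15, 0, 0, 0, 0, -0.15, 0]' | python3 -m jog|head -2;python3 st.py;  done
```

```text
time: 18.25
ee_pos: [0.5974, -0.0402, 0.0358]
need [ 0.0003 -0.002   0.0002] turn -0.025 j7 0.3
[2.34 5.49 0.75] [ 17.7 -21.  -17.9] tilt [-0.0123  0.0042]
time: 18.55
ee_pos: [0.5974, -0.0402, 0.0358]
need [ 0.0003 -0.002   0.0002] turn 0.003 j7 0.33
[ 2.39  5.56 -0.33] [ 18.7 -19.5 -17.1] tilt [-0.0124  0.0048]
time: 18.85
ee_pos: [0.5974, -0.0402, 0.0358]
need [ 0.0004 -0.002   0.0002] turn 0.017 j7 0.34
[ 2.51  5.52 -0.79] [ 19.  -18.6 -17. ] tilt [-0.0124  0.0051]
time: 19.15
ee_pos: [0.5975, -0.0402, 0.0358]
need [ 0.0004 -0.002   0.0002] turn 0.031 j7 0.35
[ 2.57  5.51 -1.03] [ 20.6 -19.5 -16.8] tilt [-0.0122  0.0053]
```

In the tool's units: 0.036 rad is 0.36.

```bash
echo '[0, 0, 0, 0.18, 0, 0, 0, 0, 0.36, 0, 0, 0, 0, 0.36, 0, 0, 0, 0, 0.36, 0, 0, 0, 0, 0.36, 0]' | python3 -m jog;python3 st.py; python3 - <<'E'
from h import *
c=r.camera("side"); a=cv2.resize(c["img"][190:290,250:380,::-1],None,fx=4,fy=4,interpolation=2)
w=r.camera("wrist")["img"][100:310,200:440,::-1]; b=cv2.resize(w,(457,400)); cv2.imwrite("pics/f6.png",np.hstack([a,b])[:, :][:600])
im=cv2.imread("pics/f6.png"); cv2.imwrite("pics/f6.png",cv2.resize(im,(800,int(im.shape[0]*800/im.shape[1]))))
E
```

```text
time: 19.65
ee_pos: [0.5974, -0.0402, 0.0358]
eef_rot: [0.601, 0.799, -0.002, -0.006]
ft_force: [-24.5, 12.0, 17.7]
width: 0.0134
grip_force: 60.0
need [ 0.0003 -0.002   0.0002] turn -0.003 j7 0.32
[ 2.44  5.54 -0.12] [ 18.5 -20.4 -17.3] tilt [-0.0123  0.0047]
```

View pics/f6.png

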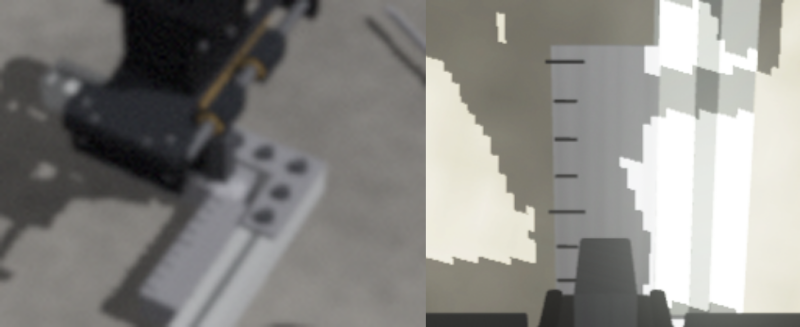

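Both legs sit against the rails with no visible gap, and the square is pressed at about 20 N against each rail. The grip is holding at 60 N. Handing in.

```bash
python3 -c "
from bench import r
print(r.close_job())"
```

```text
the job is handed in; nothing more can be done
None
```

I put the bush upright in the grey tray and pressed the square into the frame corner with no visible gap at either rail. I handed in at about 20 s, still gripping at 60 N and pushing about 20 N toward each rail; the tool leaned about 0.7° under that push, and I did not recheck the drill, board and screwdriver at the end.

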